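# Mount the wine pump head and find the socket for its nut

### The job

Set the pump head that lies nearer to the robot down onto the pump drive, over its two pegs and fully home. Then find which of the three sockets fits the hex nut on top of it, the smallest one that goes all the way down over the nut, and finish with the gripper still holding that socket, fully seated on the nut; the other two sockets must be standing upright on the bench or the mat. Leave the spare head, farther from the robot, and everything else on the bench as they are.

Things in the scene. Friction and masses are not known exactly. Their poses are not given: they have to be found in the camera images.
- drive_top (a point): Pump drive, fixed: grey block 170 x 100 mm, top 45 mm above the bench; a motor (radius 40, up to 92 mm high) sticks out of its +x end from 85 to 197 mm. Two steel pegs, 10 mm thick, 20 mm tall with tapered tips, stand on top at 58 mm either side of the middle along x. This point: centre of the top face, x through both pegs, z up. A seated head's underside lies on this face.
- head_p_hub (a point): One of two pump heads, alike but for their nuts: flange 150 x 80 x 14 mm (long side along x) with two 13 mm through holes 58 mm either side of the middle along x; steel hub block on its middle, 56 (x) x 52 (y) mm, 14 to 50 mm above the underside, ports on its x faces, y faces free to grip; a hex nut fast on top. 0.65 kg. This point: hub centre, 32 mm above the underside; z up.
- head_q_hub (a point): The other pump head, same shape and same point. Which of the two is where changes: both lie flat on the bench; the one nearer to the robot (x below 0.55 m) is the one to use; the farther one (x above 0.65 m) is the spare. Either way round (half a turn) fits the drive.
- head_p_nut (a point): Centre of the foot of head_p's hex nut, on the hub's top face, 50 mm above the head's underside. The nut rises 19 mm from here, the top 6 mm tapered in by 4 mm a side. Flats square to the head's y axis and every 60 degrees from it. One head's nut is 22 mm across flats, the other's 28 mm: trying a socket tells which.
- head_q_nut (a point): The same point of head_q's hex nut. A socket too small for a nut stops on its top, 13 mm or more short of fully on; one too large drops over it loosely.
- mat: Thin black rubber mat, 200 x 210 x 4 mm, fixed; the sockets start on it, some 90 mm or more apart. Origin: centre of its underside.
- socket_small_grip (a point): The small of three steel sockets, standing mouth down: round body 36 mm across, 31 mm tall, hex bore 25 mm across flats, 23 mm deep, open below; on top a hex adapter 22 mm across flats, from 31 to 75 mm, to grip it by. 220 g. Flats of both square to its y axis and every 60 degrees. This point: middle of the adapter, 53 mm above the mouth; 53 mm above the nut's foot when fully on.
- socket_medium_grip (a point): The medium of three steel sockets, standing mouth down: round body 43 mm across, 31 mm tall, hex bore 31 mm across flats, 23 mm deep, open below; on top a hex adapter 22 mm across flats, from 31 to 75 mm, to grip it by. 280 g. Flats of both square to its y axis and every 60 degrees. This point: middle of the adapter, 53 mm above the mouth; 53 mm above the nut's foot when fully on.
- socket_large_grip (a point): The large of three steel sockets, standing mouth down: round body 50 mm across, 31 mm tall, hex bore 37 mm across flats, 23 mm deep, open below; on top a hex adapter 22 mm across flats, from 31 to 75 mm, to grip it by. 340 g. Flats of both square to its y axis and every 60 degrees. This point: middle of the adapter, 53 mm above the mouth; 53 mm above the nut's foot when fully on.
- bottle_1: Full green glass bottle, 84 mm thick, 300 mm tall, upright, bystander. Origin: centre of its underside.
- bottle_2: Another such bottle with a paper label, bystander. Origin: centre of its underside.
- cap_jar: Clear jar with steel cap, 68 mm thick, 75 mm tall, bystander. Origin: centre of its underside.
- cup: Steel cup, 66 mm wide, 75 mm tall, bystander. Origin: centre of its underside.
- screwdriver: Screwdriver with black handle lying on the bench, bystander. Lies along its x axis.
- brush: Wooden-handled brush lying on the bench, bystander. Lies along its x axis.
Things that resemble listed ones, but are neither listed nor needed, are in the scene too. Leave any turquoise look-alike of the part that bears head_q_hub alone.

How it is judged:
On the way, in this order (a step that is already met when the one before it is completed fails the run):
1. the pump head is fully home on the drive, over both pegs (((horizontal distance between head_p_hub and drive_top below 0.004 m and z of head_p_hub in the frame of drive_top between 0.029 and 0.035 m and angle between head_p_hub's own z axis and vertical below 0.05 rad and angle between the x axis of head_p_hub and the x axis of drive_top, either way round below 0.08 rad) or (horizontal distance between head_q_hub and drive_top below 0.004 m and z of head_q_hub in the frame of drive_top between 0.029 and 0.035 m and angle between head_q_hub's own z axis and vertical below 0.05 rad and angle between the x axis of head_q_hub and the x axis of drive_top, either way round below 0.08 rad))), for 0.2 s.
2. the socket that fits is fully on the nut of the seated head ((((horizontal distance between head_p_hub and drive_top below 0.004 m and z of head_p_hub in the frame of drive_top between 0.029 and 0.035 m and angle between head_p_hub's own z axis and vertical below 0.05 rad and angle between the x axis of head_p_hub and the x axis of drive_top, either way round below 0.08 rad) and (horizontal distance between socket_small_grip and head_p_nut below 0.005 m and z of socket_small_grip in the frame of head_p_nut between 0.049 and 0.056 m and angle between socket_small_grip's own z axis and vertical below 0.08 rad)) or ((horizontal distance between head_q_hub and drive_top below 0.004 m and z of head_q_hub in the frame of drive_top between 0.029 and 0.035 m and angle between head_q_hub's own z axis and vertical below 0.05 rad and angle between the x axis of head_q_hub and the x axis of drive_top, either way round below 0.08 rad) and (horizontal distance between socket_medium_grip and head_q_nut below 0.005 m and z of socket_medium_grip in the frame of head_q_nut between 0.049 and 0.056 m and angle between socket_medium_grip's own z axis and vertical below 0.08 rad)))), for 0.2 s.
At the end, for the whole second after the job is handed in: Near head flat on the drive (4 mm sideways, 3 mm in height, 0.08 rad); the smallest socket that goes over its nut fully on it (5 mm sideways, 3 mm in height) and still gripped; the other sockets upright on bench or mat; the spare head within 20 mm of its start ((((horizontal distance between head_p_hub and drive_top below 0.004 m and z of head_p_hub in the frame of drive_top between 0.029 and 0.035 m and angle between head_p_hub's own z axis and vertical below 0.05 rad and angle between the x axis of head_p_hub and the x axis of drive_top, either way round below 0.08 rad) and (horizontal distance between socket_small_grip and head_p_nut below 0.005 m and z of socket_small_grip in the frame of head_p_nut between 0.049 and 0.056 m and angle between socket_small_grip's own z axis and vertical below 0.08 rad) and contact force between socket_small and the fingers above 1.5 N and distance of head_q_hub from where it was at the start of the episode below 0.02 m and world x of head_q_hub above 0.63 m and (angle between socket_medium_grip's own z axis and vertical below 0.1 rad and height (world z) of socket_medium_grip between 0.045 and 0.064 m) and (angle between socket_large_grip's own z axis and vertical below 0.1 rad and height (world z) of socket_large_grip between 0.045 and 0.064 m)) or ((horizontal distance between head_q_hub and drive_top below 0.004 m and z of head_q_hub in the frame of drive_top between 0.029 and 0.035 m and angle between head_q_hub's own z axis and vertical below 0.05 rad and angle between the x axis of head_q_hub and the x axis of drive_top, either way round below 0.08 rad) and (horizontal distance between socket_medium_grip and head_q_nut below 0.005 m and z of socket_medium_grip in the frame of head_q_nut between 0.049 and 0.056 m and angle between socket_medium_grip's own z axis and vertical below 0.08 rad) and contact force between socket_medium and the fingers above 1.5 N and distance of head_p_hub from where it was at the start of the episode below 0.02 m and world x of head_p_hub above 0.63 m and (angle between socket_small_grip's own z axis and vertical below 0.1 rad and height (world z) of socket_small_grip between 0.045 and 0.064 m) and (angle between socket_large_grip's own z axis and vertical below 0.1 rad and height (world z) of socket_large_grip between 0.045 and 0.064 m)))); the arm keeps its last pose, push and grip.
It fails at once if a bystander (bottle, jar, cup, screwdriver, brush) is shifted by more than 30 mm (distance of any of bottle_1, bottle_2, cap_jar, cup, screwdriver, brush from where it was at the start of the episode above 0.03 m).
It fails at once if both heads are shifted by more than 30 mm (distance of each of head_p_hub, head_q_hub from where it was at the start of the episode above 0.03 m).
It also fails if it takes over 72 s, if anything falls off the work surface, if the arm or the gripper's body presses on something with over 40 N, if the wrist force passes 120 N, or if a joint passes its speed limit or range.

### The arm

A 6-joint arm with a two-finger parallel gripper is mounted at the origin on the work surface. World frame = base frame: x ahead of the robot, y to its left, z up, the work surface at z = 0. Lengths are in m, angles in rad, forces in N, time in s.
With the tool pointing down it reaches from about 0.375 to 0.9 m from the base axis. Payload 3.1 kg.
Tool frame: the origin (TCP) lies between the finger pads; the fingertips stand 17 mm ahead of it and the grasp point (between the pads) lies 2 mm behind it (robot.nose_length is the distance from the TCP to the fingertips, in m); z points along the fingers, y is the line along which they close (so a half turn about z gives the same grasp; the last joint's range is limited). The gripper opens to 87 mm and grips with 3 to 60 N. Pads are 19 mm wide; open, the fingers measure 117 mm over their backs; the gripper's body (75 mm by 190 mm) begins 51 mm behind the grasp point.
Start: joints at [-1.329, 0.527, 1.433, -0, 1.181, -0.178], TCP at [0.255, -0.571, 0.208] pointing down, gripper open.
Joint ranges: [-3.08, 3.08], [-0.75, 2.2], [0.22, 2.44], [-1.43, 4.57], [0, 2.65], [-2.85, 2.85]. Speed limits (rad/s): [2.79, 2.79, 3.14, 3.14, 3.14, 3.14].

### API

Orientations are given as a unit quaternion [x, y, z, w].
In Python, from rig import robot, cams gives the robot as it stands.
- The arm moves only by the shell command python3 -m pendant 'ROWS' [FORCE]. ROWS is JSON, a list of rows, each an object with "jaw": the opening, from 0 (shut) to 1 (fully open); "linear": the shift along the tool's x, y, z in cm, a list of three; "twist": the turn about the tool's z in degrees. A call has 1 to 12 rows; each row shifts and turns the commanded pose from where the row before left it, along the tool's axes as they then stand; what a row does not reach is not made up. A row lasts 1/12 s, in which the tool goes at most 41.7 mm and 7.16 degrees, less where a joint would pass 70% of its speed; a pose out of reach is approached as far as the arm can. A call is refused whole if a number of a shift passes 4.17 or a number of a turn 7.16, either way. A call with a gripper value outside its range is refused whole. The fingers move at their own pace and stop on an object; FORCE is the grip in N (left out, the last holds). Time passes only in rows, so rows that do not move let the fingers close. It gives the time, the measured TCP pose, the force, the opening and the grip force at its end, in the units of the state.
- robot.get_obs(): the state, without advancing time (a new reading comes with each control period).
- cams.camera(name): name is "scene" or "top" or "wrist"; returns a dict with "color" (384x512x3 uint8, blue, green, red), "depth" (384x512 float32, m along the optical axis (not along the pixel's ray), 0 where there is no reading), "fov_y" (degrees; the focal length in pixels is half the picture's height over the tangent of half this angle, whatever the lens; pixels are square), "cx", "cy" (the principal point, pixels), "view" (4x4, takes a point from world to camera coordinates). Camera axes: x right, y down, z forward; pixel columns grow to the right and rows downward; lengths in m; the calibration is good to about 2 mm. A picture is of the moment at which its call begins.
- robot.hand_in(): hands the job in; it is judged then, once.
The state is a dict: "time": time; "q": joint angles; "joint_velocities": joint speeds; "joint_torque": joint torques, N m; "position": TCP position; "tool_rot": TCP orientation; "ft_force": force on the tool from outside, world axes, zero at the start; "moment": the same for the moment, N m; "grip_width": finger opening in m; "grip_force": force on a finger pad.
Only numpy, scipy, OpenCV 4.12 (cv2) and the standard library are available. Lean on these libraries where they do the work, as an engineer would, in place of code of your own. Each camera call takes 0.05 s, during which the arm holds its last target. There are 200 camera calls.

## Working session

There is one attempt and no reset: what is moved stays moved. The work goes in short steps, Python scripts to look and compute and a shell command to move; the robot and the scene stay as the last step left them, time stands still between calls to the robot, and variables do not carry over. Pictures are saved under pics/ and viewed, at most 12 in all, crops included, and the job is handed in when it is done.

```bash
ls; mkdir -p pics; cat > h.py <<'E'
import numpy as np, cv2
from rig import robot, cams
def snap(n):
    c=cams.camera(n); c['f']=c['color'].shape[0]/2/np.tan(np.radians(c['fov_y'])/2); return c
def onplane(c,uv,z):
    uv=np.atleast_2d(uv).astype(float)
    d=np.c_[(uv[:,0]-c['cx'])/c['f'],(uv[:,1]-c['cy'])/c['f'],np.ones(len(uv))]
    V=np.array(c['view']);R=V[:3,:3];o=-R.T@V[:3,3];w=d@R
    return o+w*((z-o[2])/w[:,2])[:,None]
def cloud(c):
    z=c['depth'];v,u=np.mgrid[:z.shape[0],:z.shape[1]]
    p=np.stack([(u-c['cx'])/c['f']*z,(v-c['cy'])/c['f']*z,z],-1)
    V=np.array(c['view']);return (p-V[:3,3])@V[:3,:3]
def proj(c,P):
    V=np.array(c['view']);q=np.atleast_2d(P)@V[:3,:3].T+V[:3,3]
    return q[:,:2]/q[:,2:]*c['f']+[c['cx'],c['cy']]
E
python3 - <<'E'
from h import *
a=snap('scene');b=snap('top')
for n,c in(('scene',a),('top',b)):
    cv2.imwrite(f'pics/{n}0.png',c['color']); print(n,c['fov_y'],c['cx'],c['cy'],np.round(c['view'],3).tolist())
print(robot.get_obs())
cv2.imwrite('pics/top0b.png',cv2.resize(b['color'],(800,600),interpolation=cv2.INTER_CUBIC))
E
```

```text
pics
scene 49.75861456833723 248.5548653268446 188.91331585046214 [[0.352, 0.936, -0.018, -0.17], [0.657, -0.261, -0.707, -0.27], [-0.666, 0.237, -0.707, 1.598], [0.0, 0.0, 0.0, 1.0]]
top 43.01493776206799 266.7457404917038 189.4524168841991 [[0.006, -1.0, 0.005, -0.012], [-0.992, -0.007, -0.128, 0.467], [0.128, -0.004, -0.992, 1.41], [0.0, 0.0, 0.0, 1.0]]
{'time': 0.1, 'q': array([-1.32947683e+00,  5.28361105e-01,  1.43376978e+00,  2.35325703e-05,
        1.18137295e+00, -1.78516111e-01]), 'joint_velocities': array([ 0.00134215, -0.00052551, -0.0024062 ,  0.00140499, -0.00104801,
       -0.00233639]), 'joint_torque': array([-1.03812195e-03, -4.40985417e+01, -1.77150661e+01,  6.34750701e-02,
        5.33512258e-02, -4.80508834e-05]), 'position': array([ 0.25461675, -0.57004577,  0.20687833]), 'tool_rot': array([ 9.78048533e-01,  2.08375034e-01, -1.91266080e-05, -9.55463052e-04]), 'ft_force': array([ 0.69803008, -0.55051465,  0.45721071]), 'moment': array([-0.00748308, -0.01167274,  0.03974917]), 'grip_force': 0.0, 'grip_width': 0.08694896309375726}
```

View pics/top0b.png

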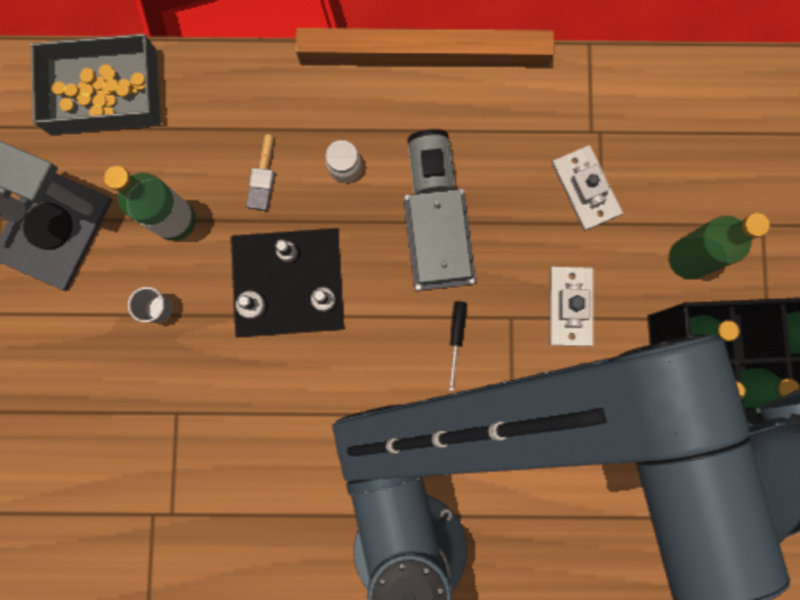

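View pics/scene0.png

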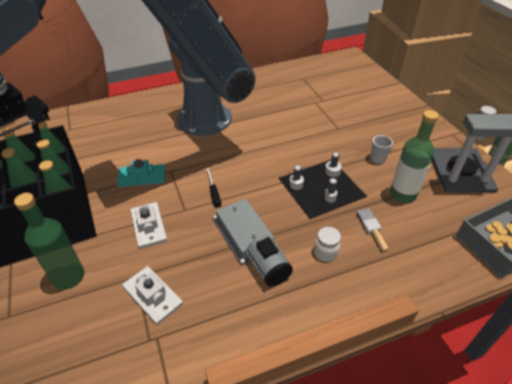

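The top view (800x600) shows two white heads, at (572,306) nearer the robot and (588,187) farther. The drive is at (440,235) with its motor toward +x. The sockets are at (286,250), (249,304) and (322,298) on the mat. The scene view shows the white heads at (148,224) near and (152,294) spare, and the turquoise look-alike at (141,173), which stays put. The white head at top (572,306) is the one meant, since it is the white one with x below 0.55. I'll confirm it in a crop.

```bash
cat > m.py <<'E'
from h import *
def rect(P):
    (c,s,a)=cv2.minAreaRect((P[:,:2]*1000).astype(np.float32))
    if s[0]<s[1]: s=s[::-1];a+=90
    return np.round(c,1),np.round(s,1),round((a+90)%180-90,2)
def heads(n,c):
    W=cloud(c)
    hsv=cv2.cvtColor(c['color'],cv2.COLOR_BGR2HSV)
    z=W[...,2]
    m=((hsv[...,1]<60)&(hsv[...,2]>120)&(z>0.006)&(z<0.022)&(W[...,0]>.35)&(W[...,0]<.85)&(abs(W[...,1])<.5)).astype(np.uint8)
    m=cv2.morphologyEx(m,cv2.MORPH_OPEN,np.ones((2,2)))
    k,l,s,ce=cv2.connectedComponentsWithStats(m)
    for i in range(1,k):
        if s[i,4]>250:
            q=np.argwhere(l==i)[:,::-1]; print(n,'flange',ce[i].round(),s[i,4],*rect(onplane(c,q,.014)),'z',np.median(z[l==i]).round(4))
E
python3 - <<'E'
from m import *
for n in('top','scene'):
    c=snap(n);heads(n,c);W=cloud(c);z=W[...,2]
    def comp(m,name,zp,mn):
        m=m.astype(np.uint8);k,l,s,ce=cv2.connectedComponentsWithStats(m)
        for i in range(1,k):
            if s[i,4]>=mn:
                q=np.argwhere(l==i)[:,::-1];P=onplane(c,q,zp);print(n,name,ce[i].round(),s[i,4],*rect(P),'mean',P.mean(0)[:2].round(4),'z',np.median(z[l==i]).round(4))
    ws=(W[...,0]>.35)&(W[...,0]<.85)
    yy=W[...,1]
    comp(ws&(abs(yy)<.18)&(z>.038)&(z<.050),'drive',.045,300)
    comp(ws&(yy<-.15)&(yy>-.45)&(z>.044)&(z<.056),'hub',.05,60)
    sock=ws&(yy>.08)&(yy<.35)&(W[...,0]<.62)
    comp(sock&(z>.068)&(z<.09),'adtop',.079,8)
    comp(sock&(z>.025)&(z<.042),'body',.035,15)
    comp(ws&(yy>.05)&(yy<.35)&(W[...,0]<.68)&(c['color'].max(2)<50)&(z<.012),'mat',.004,500)
    S=(220,250,260) if n=='top' else None
    if n=='top':
        cv2.imwrite('pics/crop1.png',cv2.resize(c['color'][75:235,120:440],(800,400),interpolation=cv2.INTER_CUBIC))
E
```

```text
top flange [375. 123.] 679 [ 683.3 -341.7] [149.2  79.7] 24.15 z 0.0129
top flange [167. 122.] 265 [676.4 296.8] [76.5 40.2] -7.88 z 0.0173
top flange [365. 198.] 819 [ 450.3 -305.6] [148.7  77.9] -1.35 z 0.0132
top drive [281. 150.] 1802 [595.5 -48.7] [198.6  99.9] 7.06 mean [ 0.583  -0.0501] z 0.0441
top hub [378. 117.] 272 [ 686.3 -337.8] [82.2 51.6] 24.83 mean [ 0.6847 -0.3377] z 0.0488
top hub [367. 195.] 274 [ 452.  -302.7] [79.6 49.7] -1.04 mean [ 0.4513 -0.3019] z 0.0489
top adtop [180. 157.] 57 [552.1 241.2] [23.1 20.5] -89.6 mean [0.5525 0.2416] z 0.0788
top adtop [204. 189.] 56 [461.6 170. ] [23.5 20.8] 71.87 mean [0.4614 0.1698] z 0.08
top adtop [156. 193.] 59 [449.7 307.1] [23.6 22.1] 76.34 mean [0.4497 0.3074] z 0.0796
top body [184. 162.] 55 [548.9 238.6] [33.9 27.2] -47.96 mean [0.5478 0.2366] z 0.0328
top body [207. 192.] 96 [460.3 168.9] [41.5 40. ] -43.85 mean [0.4581 0.1672] z 0.0324
top body [160. 195.] 152 [449.8 307.5] [48.7 47.3] 46.03 mean [0.4482 0.3037] z 0.0328
top mat [184. 180.] 3617 [497.5 241.6] [204.4 194.8] -85.38 mean [0.4989 0.2403] z 0.0035
scene 
[... 348 characters left out ...]
 418 [ 690.7 -340.9] [85.3 52.2] 22.55 mean [ 0.6933 -0.3406] z 0.0506
scene adtop [335. 155.] 49 [455.2 304.2] [35.5 18.9] -28.73 mean [0.4548 0.3043] z 0.0804
scene adtop [297. 169.] 54 [468.5 167. ] [37.  21.5] -25.07 mean [0.4663 0.1664] z 0.0802
scene adtop [333. 182.] 58 [558.5 238.5] [35.  20.6] -28.45 mean [0.5574 0.2392] z 0.0806
scene body [333. 167.] 116 [458.8 303.1] [53.2 48.1] -28.16 mean [0.4597 0.3005] z 0.0345
scene body [296. 180.] 97 [470.9 165.7] [45.3 41.6] -21.76 mean [0.4716 0.1641] z 0.0351
scene body [330. 194.] 69 [559.7 237. ] [38.2 33.2] -29.11 mean [0.5624 0.2347] z 0.0346
scene mat [322. 191.] 1884 [500.1 240.7] [199.5 188.5] -85.52 mean [0.5156 0.2353] z 0.0058
```

View pics/crop1.png

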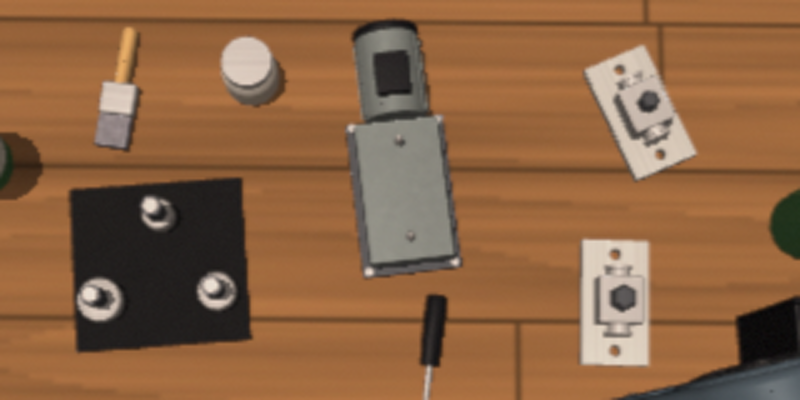

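The crop confirms it: the near white head is at (620,300) and the spare at (640,110). The sockets are small at (157,212), medium at (216,290) and large at (99,298), matching the measured body widths of about 36, 43 and 50 mm. I'll raise the arm, turn it and move over the near head.

```bash
cat >> h.py <<'E'
def tool():
    o=robot.get_obs();x,y,z,w=o['tool_rot'];return o['position'],np.degrees(2*np.arctan2(y,x)),o
def go(x,y,z,th,p=None,th0=None):
    """tool-frame cm for turn-first-then-shift"""
    P,t,o=tool(); d=np.array([x,y,z])-P; a=np.radians(th)
    print('twist',round((t-th+180)%360-180,2),'lin cm after twist',np.round([100*(d[0]*np.cos(a)+d[1]*np.sin(a)),100*(d[0]*np.sin(a)-d[1]*np.cos(a)),-100*d[2]],2),'at',P.round(4),round(t,2),'t',o['time'])
E
python3 -m pendant '[{"jaw":1,"linear":[0,0,-3.75],"twist":6.31},{"jaw":1,"linear":[0,0,-3.75],"twist":6.31},{"jaw":1,"linear":[0,0,-3.75],"twist":6.31},{"jaw":1,"linear":[0,0,-3.75],"twist":6.31}]'
python3 -m pendant '[{"jaw":1,"linear":[2.16,-3,0],"twist":0},{"jaw":1,"linear":[2.16,-3,0],"twist":0},{"jaw":1,"linear":[2.16,-3,0],"twist":0},{"jaw":1,"linear":[2.16,-3,0],"twist":0},{"jaw":1,"linear":[2.16,-3,0],"twist":0},{"jaw":1,"linear":[2.16,-3,0],"twist":0},{"jaw":1,"linear":[2.16,-3,0],"twist":0},{"jaw":1,"linear":[2.16,-3,0],"twist":0},{"jaw":1,"linear":[2.16,-3,0],"twist":0},{"jaw":1,"linear":[0,0,0],"twist":0},{"jaw":1,"linear":[0,0,0],"twist":0}]'
python3 - <<'E'
from h import *
w=snap('wrist');print(np.round(w['view'],3).tolist(),w['fov_y'],robot.get_obs()['position'])
cv2.imwrite('pics/w1.png',w['color'])
for n in('top','scene'):
    W=cloud(snap(n));m=(W[...,2]>.09)&(W[...,0]>.42)&(W[...,0]<.72)&(W[...,1]<-.4)&(W[...,1]>-.62)
    print(n,m.sum(),W[m].min(0).round(3),W[m].max(0).round(3)) if m.any() else 0
E
```

```text
time: 0.53
position: [0.2546, -0.5702, 0.359]
tool_rot: [1.0, -0.013, -0.0, -0.001]
ft_force: [0.3, -0.8, 0.8]
grip_width: 0.0875
grip_force: 0.0
time: 1.45
position: [0.4555, -0.3029, 0.3577]
tool_rot: [1.0, -0.008, -0.0, -0.0]
ft_force: [-0.4, -0.5, 0.3]
grip_width: 0.0873
grip_force: 0.0
[[-0.016, -1.0, -0.002, -0.293], [-0.966, 0.015, 0.26, 0.374], [-0.26, 0.006, -0.966, 0.654], [0.0, 0.0, 0.0, 1.0]] 71.72524534300969 [ 0.45486178 -0.30426955  0.35765526]
top 498 [ 0.42  -0.619  0.091] [ 0.568 -0.451  0.304]
scene 4064 [ 0.42 -0.62  0.09] [ 0.595 -0.4    0.487]
```

View pics/w1.png

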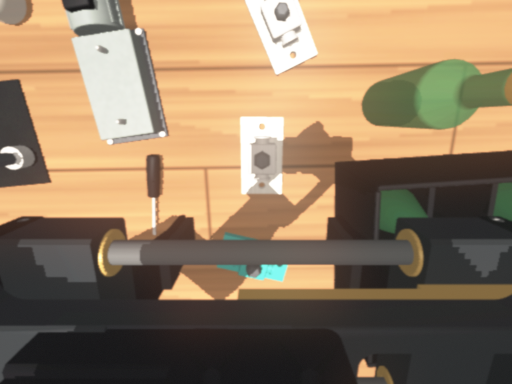

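The wrist view shows the near head with holes at (262,126) and (262,186) and its nut at (262,159). The drive pegs are at (100,48) and (121,121), and turquoise is at (253,258). I'll refine the head and drive pegs.

```bash
cat > r.py <<'E'
from m import *
def refine(c,seed,r,thr,dark,zp):
    """intensity-weighted centroid of dark/bright blob near seed"""
    g=cv2.cvtColor(c['color'],cv2.COLOR_BGR2GRAY).astype(float);x,y=map(int,seed)
    q=g[y-r:y+r+1,x-r:x+r+1];d=(thr-q) if dark else (q-thr);d=np.clip(d,0,None)
    v,u=np.mgrid[y-r:y+r+1,x-r:x+r+1];uv=[(d*u).sum()/d.sum(),(d*v).sum()/d.sum()]
    return np.round(uv,2),onplane(c,uv,zp)[0][:2].round(4)
E
python3 - <<'E'
from r import *
w=snap('wrist');g=cv2.cvtColor(w['color'],cv2.COLOR_BGR2GRAY)
heads('wrist',w);W=cloud(w);z=W[...,2]
m=((z>.042)&(z<.056)&(W[...,1]<-.2)).astype(np.uint8)
k,l,s,ce=cv2.connectedComponentsWithStats(m)
for i in range(1,k):
    if s[i,4]>200:
        q=np.argwhere(l==i)[:,::-1];print('hub',ce[i],s[i,4],*rect(onplane(w,q,.05)))
m=((z>.064)&(z<.074)&(W[...,1]<-.2)).astype(np.uint8)
k,l,s,ce=cv2.connectedComponentsWithStats(m)
for i in range(1,k):
    if s[i,4]>20:
        q=np.argwhere(l==i)[:,::-1];print('nuttop',ce[i],s[i,4],*rect(onplane(w,q,.069)))
for s in((262,126),(262,186)): print('hole',refine(w,s,4,110,1,.014))
print(g[120:132,256:268]); print(g[42:54,94:106]);print(g[114:128,115:128])
print(z[42:54,94:106].round(3)[::2,::2])
m=((z>.040)&(z<.049)&(W[...,1]>-.2)&(W[...,1]<.1)).astype(np.uint8)
k,l,s,ce=cv2.connectedComponentsWithStats(m)
for i in range(1,k):
    if s[i,4]>500:
        q=np.argwhere(l==i)[:,::-1];print('drive',ce[i],s[i,4],*rect(onplane(w,q,.045)))
E
```

```text
wrist flange [282.  41.] 1825 [ 677.9 -344. ] [129.6  80.7] 24.13 z 0.0127
wrist flange [261. 153.] 1941 [ 453.7 -305.5] [147.1  79.8] -1.07 z 0.0128
wrist flange [138. 138.] 275 [494.1 -66. ] [117.4  12.7] -80.96 z 0.0073
hub [279.00511771  18.7430911 ] 977 [ 682.  -340.6] [69.  52.1] 24.13
hub [260.42838196 157.44429708] 754 [ 455.8 -303.4] [80.7 50.5] -0.44
hub [400.62241888 167.52212389] 339 [ 444.2 -590.7] [323.   93.4] -69.74
hub [255.24778761 270.89823009] 226 [ 222.  -288.7] [71.9 32.5] 88.85
nuttop [279.52702703   8.2972973 ] 148 [ 688.9 -337.6] [20.3 18.5] 22.68
nuttop [378.14953271 102.10280374] 107 [ 549. -506.] [76.1 26.4] 5.97
nuttop [260.31764706 159.74705882] 170 [ 456.3 -304.2] [26.4 24.7] -9.68
nuttop [462.79090909 158.13636364] 110 [ 451.7 -658.3] [165.9   2.3] -87.18
nuttop [391.88235294 163.1372549 ] 51 [ 445.4 -534.4] [75.1  2.3] -86.6
nuttop [346.11290323 186.57258065] 124 [ 401.5 -456.8] [103.5  39.4] -20.57
nuttop [439.82258065 199.79032258] 124 [ 377.2 -627. ] [53.4 18.1] -1.17
nuttop [252.56666667 270.63333333] 120 [ 236.7 -283.9] [25.2 24.6] -29.86
nuttop 
[... 1902 characters left out ...]
 135 138 165 212 234 239]
 [234 227 217 205 198 193 184 171 172 197 227 237 238]
 [237 235 233 231 231 230 229 226 227 231 237 238 238]
 [237 237 237 237 237 237 237 236 237 237 238 238 238]
 [237 237 237 237 238 237 238 237 237 238 239 239 239]]
[[0.046 0.046 0.046 0.044 0.044 0.044]
 [0.044 0.044 0.045 0.044 0.044 0.042]
 [0.065 0.063 0.058 0.052 0.045 0.045]
 [0.064 0.063 0.06  0.058 0.051 0.045]
 [0.044 0.062 0.06  0.055 0.052 0.045]
 [0.044 0.046 0.044 0.052 0.051 0.044]]
drive [111.94149109  81.70097245] 6170 [605.1 -49.4] [210.7 100.8] 7.16r.py:6: RuntimeWarning: invalid value encountered in scalar divide
  v,u=np.mgrid[y-r:y+r+1,x-r:x+r+1];uv=[(d*u).sum()/d.sum(),(d*v).sum()/d.sum()]
```

Nut tops measure about 26 mm on the near head and 20 mm on the spare. So the near nut is the 28 mm one and the medium socket should fit. The head is at (0.455,-0.304), angle -0.9 deg, which the tool already matches. I'll descend and grip.

```bash

python3 -m pendant '[{"jaw":1,"linear":[0,0,3.3],"twist":0},{"jaw":1,"linear":[0,0,3.3],"twist":0},{"jaw":1,"linear":[0,0,3.3],"twist":0},{"jaw":1,"linear":[0,0,3.3],"twist":0},{"jaw":1,"linear":[0,0,3.3],"twist":0},{"jaw":1,"linear":[0,0,3.3],"twist":0},{"jaw":1,"linear":[0,0,3.3],"twist":0},{"jaw":1,"linear":[0,0,3.3],"twist":0},{"jaw":1,"linear":[0,0,2.7],"twist":0},{"jaw":1,"linear":[0,0,1.5],"twist":0},{"jaw":1,"linear":[0,0,1.2],"twist":0},{"jaw":1,"linear":[0,0,0],"twist":0}]' 40
python3 -m pendant '[{"jaw":0,"linear":[0,0,0],"twist":0},{"jaw":0,"linear":[0,0,0],"twist":0},{"jaw":0,"linear":[0,0,0],"twist":0},{"jaw":0,"linear":[0,0,0],"twist":0},{"jaw":0,"linear":[0,0,0],"twist":0},{"jaw":0,"linear":[0,0,0],"twist":0}]' 40
python3 - <<'E'
from h import *
print(tool()[:2]);go(.585,-.05,.2,7.1)
E
```

```text
time: 2.65
position: [0.4526, -0.3049, 0.037]
tool_rot: [1.0, -0.012, -0.002, -0.002]
ft_force: [0.0, -0.7, -0.2]
grip_width: 0.0872
grip_force: 0.0
time: 3.15
position: [0.455, -0.305, 0.0404]
tool_rot: [1.0, -0.01, 0.0, 0.0]
ft_force: [-0.7, 0.5, -0.3]
grip_width: 0.0551
grip_force: 0.0
(array([ 0.45499716, -0.30501505,  0.04043605]), np.float64(-1.182297203782019))
twist -8.28 lin cm after twist [ 16.05 -23.7  -15.96] at [ 0.455  -0.305   0.0404] -1.18 t 3.15
```

```bash

python3 -m pendant '[{"jaw":0,"linear":[0,0,0],"twist":0},{"jaw":0,"linear":[0,0,0],"twist":0},{"jaw":0,"linear":[0,0,0],"twist":0},{"jaw":0,"linear":[0,0,0],"twist":0}]' 40
python3 -m pendant '[{"jaw":0,"linear":[0,0,-1],"twist":0},{"jaw":0,"linear":[0,0,-2],"twist":0},{"jaw":0,"linear":[0,0,-3],"twist":0},{"jaw":0,"linear":[0,0,-4],"twist":0},{"jaw":0,"linear":[0,0,-4],"twist":-4.1},{"jaw":0,"linear":[0,0,-2],"twist":-4.1},{"jaw":0,"linear":[0,0,0],"twist":0}]'
python3 - <<'E'
from h import *
go(.585,-.05,.2,7.1)
E
```

```text
time: 3.48
position: [0.4548, -0.3049, 0.0398]
tool_rot: [1.0, -0.01, 0.0, 0.0]
ft_force: [-1.1, -5.5, 1.7]
grip_width: 0.0283
grip_force: 2.9
time: 4.07
position: [0.4568, -0.3066, 0.2045]
tool_rot: [0.998, 0.062, 0.003, 0.004]
ft_force: [2.1, -0.9, -6.8]
grip_width: 0.0274
grip_force: 40.0
twist -0.0 lin cm after twist [ 15.9  -23.88   0.45] at [ 0.4568 -0.3066  0.2045] 7.1 t 4.0667
```

Grip width is 27 mm where 52 was expected, so I'll look.

```bash

python3 - <<'E'
from h import *
w=snap('wrist');s=snap('scene')
u=proj(s,robot.get_obs()['position'])[0].astype(int);print(u)
a=cv2.resize(s['color'][u[1]-60:u[1]+90,u[0]-75:u[0]+75],(384,384),interpolation=cv2.INTER_CUBIC)
cv2.imwrite('pics/g1.png',np.hstack([w['color'],a])[:, :][:, 100:900])
E
```

```text
[134 176]
```

View pics/g1.png

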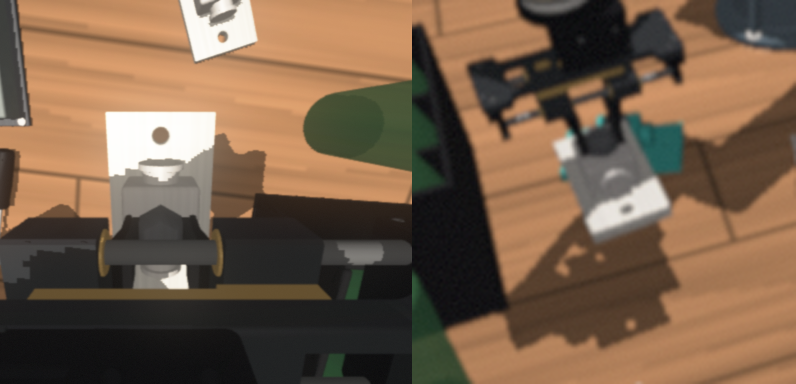

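The right crop shows the head held and roughly level. In the left one the fingers look closed near the nut, at (160,225). I'll use depth to see what is gripped.

```bash

python3 - <<'E'
from h import *
w=snap('wrist');W=cloud(w);o=robot.get_obs();print(o['position'],o['tool_rot'],o['q'].round(3))
for u in(225,245,260,275,295):
    print(u,[ (v,*(W[v,u].round(3))) for v in(115,125,150,170,185,200,212,222,232,280) ])
E
```

```text
[ 0.45291693 -0.30296307  0.19778384] [ 0.99817188  0.06037712 -0.00181194 -0.00205148] [-0.795  0.435  1.641 -0.     1.071  0.655]
225 [(115, np.float64(0.524), np.float64(-0.268), np.float64(0.172)), (125, np.float64(0.517), np.float64(-0.268), np.float64(0.173)), (150, np.float64(0.499), np.float64(-0.27), np.float64(0.171)), (170, np.float64(0.483), np.float64(-0.271), np.float64(0.172)), (185, np.float64(0.48), np.float64(-0.276), np.float64(0.204)), (200, np.float64(0.471), np.float64(-0.277), np.float64(0.209)), (212, np.float64(0.462), np.float64(-0.278), np.float64(0.208)), (222, np.float64(0.462), np.float64(-0.28), np.float64(0.225)), (232, np.float64(0.463), np.float64(-0.282), np.float64(0.24)), (280, np.float64(0.448), np.float64(-0.286), np.float64(0.262))]
245 [(115, np.float64(0.526), np.float64(-0.282), np.float64(0.171)), (125, np.float64(0.519), np.float64(-0.283), np.float64(0.173)), (150, np.float64(0.501), np.float64(-0.285), np.float64(0.173)), (170, np.float64(0.491), np.float64(-0.288), np.float64(0.202)), (185, np.float64(0.481), np.float64(-0.289), np.floa
[... 1584 characters left out ...]
64(0.392), np.float64(-0.323), np.float64(0.172))]
295 [(115, np.float64(0.53), np.float64(-0.319), np.float64(0.172)), (125, np.float64(0.523), np.float64(-0.32), np.float64(0.172)), (150, np.float64(0.505), np.float64(-0.323), np.float64(0.173)), (170, np.float64(0.49), np.float64(-0.325), np.float64(0.173)), (185, np.float64(0.485), np.float64(-0.322), np.float64(0.204)), (200, np.float64(0.476), np.float64(-0.323), np.float64(0.208)), (212, np.float64(0.468), np.float64(-0.324), np.float64(0.207)), (222, np.float64(0.467), np.float64(-0.322), np.float64(0.225)), (232, np.float64(0.467), np.float64(-0.32), np.float64(0.239)), (280, np.float64(0.452), np.float64(-0.32), np.float64(0.262))]
```

Depth shows the hub top 10 mm above the TCP, but the fingers stand over the hub, around the 28 mm nut (reads 27.4). The grip is therefore on the nut flats: firm, level, and on the axis. The 27.4 mm reading also confirms the nut is 28 mm. Next I'll measure the pegs in three views and check nose_length.

```bash

python3 - <<'E'
from r import *
print('nose',robot.nose_length)
# scene cloud near gripper: lowest dark finger points
for n in('top','scene'):
    c=snap(n);W=cloud(c);z=W[...,2];g=cv2.cvtColor(c['color'],cv2.COLOR_BGR2GRAY)
    m=((z>.040)&(z<.049)&(W[...,1]>-.14)&(W[...,1]<.04)&(W[...,0]>.47)&(W[...,0]<.675)).astype(np.uint8)
    q=np.argwhere(m)[:,::-1];P=onplane(c,q,.045);print(n,'drive',rect(P))
    m=((z>.052)&(z<.07)&(W[...,1]>-.14)&(W[...,1]<.04)&(W[...,0]>.47)&(W[...,0]<.655)).astype(np.uint8)
    k,l,s,ce=cv2.connectedComponentsWithStats(m)
    for i in range(1,k): print(n,'peg',ce[i].round(1),s[i,4],W[l==i].mean(0).round(4))
    for p in((.525,-.062,.045),(.640,-.048,.045)):
        u,v=proj(c,p)[0].round().astype(int);print((u,v));print(g[v-7:v+5,u-6:u+7])
E
```

```text
nose 0.017
top drive (array([586.8, -50. ]), array([179.5,  99.7]), 6.98)
top peg [281. 126.] 1 [ 0.6542 -0.0501  0.0524]
top peg [286. 126.] 1 [ 0.654  -0.0648  0.0537]
top peg [292. 127.] 1 [ 0.6514 -0.0826  0.0524]
top peg [278.9 130.4] 11 [ 0.6392 -0.0437  0.0593]
top peg [289. 131.] 1 [ 0.6393 -0.0738  0.0521]
top peg [265. 132.] 1 [ 0.6353 -0.0028  0.0539]
top peg [286. 135.] 1 [ 0.6271 -0.0649  0.0522]
top peg [296. 139.] 1 [ 0.6153 -0.0944  0.052 ]
top peg [264. 143.] 1 [ 6.025e-01 -1.000e-04  5.240e-02]
top peg [283. 142.] 1 [ 0.6059 -0.0561  0.0523]
top peg [292. 148.] 1 [ 0.588  -0.0826  0.0524]
top peg [265. 150.] 1 [ 0.5815 -0.0032  0.052 ]
top peg [296. 157.] 1 [ 0.561  -0.0943  0.0531]
top peg [283.7 168.6] 7 [ 0.5253 -0.058   0.0589]
top peg [295. 174.] 1 [ 0.5106 -0.0913  0.0522]
(np.int64(285), np.int64(170))
[[153 152 152 151 151 150 150 150 150 150 150 149 149]
 [154 152 152 151 150 150 150 150 149 149 148 148 148]
 [154 152 152 150 150 150 149 148 150 149 148 147 146]
 [154 152 152 150 147 147 147 149 149 149 147 146 147]
 [153 152 153 149 135 137 142 147 149 150
[... 2045 characters left out ...]
59 159]]
(np.int64(252), np.int64(237))
[[157 157 156 158 156 157 156 157 157 157 158 158 159]
 [156 157 156 158 157 157 159 162 162 158 157 158 157]
 [155 156 157 157 157 157 159 167 166 159 156 156 157]
 [155 156 156 158 157 152 149 157 159 153 153 155 157]
 [156 155 158 157 157 150 136 135 142 146 151 156 157]
 [157 158 159 158 158 147 128 122 130 139 150 156 157]
 [158 157 159 158 155 143 122 114 120 133 150 155 156]
 [157 158 158 158 151 136 118 112 118 133 145 155 154]
 [159 159 157 157 151 141 127 119 124 134 148 152 153]
 [157 158 158 158 155 151 142 134 133 140 148 149 146]
 [158 159 158 158 156 152 146 140 140 142 141 135 127]
 [158 158 158 155 154 145 140 139 140 137 123 106  91]]
```

```bash

python3 -m pendant '[{"jaw":0,"linear":[-0.1,-1.4,0],"twist":0},{"jaw":0,"linear":[-0.1,-2.9,0],"twist":0},{"jaw":0,"linear":[-0.1,-2.9,0],"twist":0},{"jaw":0,"linear":[-0.1,-2.9,0],"twist":0},{"jaw":0,"linear":[-0.1,-2.9,0],"twist":0},{"jaw":0,"linear":[-0.1,-2.9,0],"twist":0},{"jaw":0,"linear":[-0.1,-2.9,0],"twist":0},{"jaw":0,"linear":[-0.1,-2.9,0],"twist":0},{"jaw":0,"linear":[-0.1,-1.6,0],"twist":0},{"jaw":0,"linear":[0,0,0],"twist":0},{"jaw":0,"linear":[0,0,0],"twist":0},{"jaw":0,"linear":[0,0,0],"twist":0}]'
python3 - <<'E'
from r import *
w=snap('wrist');print(tool()[:2],robot.get_obs()['grip_width'])
cv2.imwrite('pics/w2.png',w['color'])
np.savez('w2.npz',**{k:np.array(v) for k,v in w.items()})
W=cloud(w);z=W[...,2]
m=((z>.055)&(z<.07)&(W[...,1]>-.14)&(W[...,1]<.04)&(W[...,0]>.47)&(W[...,0]<.655)).astype(np.uint8)
k,l,s,ce=cv2.connectedComponentsWithStats(m)
for i in range(1,k):
    if s[i,4]>5: print('peg',ce[i].round(1),s[i,4],W[l==i].mean(0).round(4))
m=(z>.040)&(z<.049)&(W[...,1]>-.14)&(W[...,1]<.04)&(W[...,0]<.65)
print('drive',rect(onplane(w,np.argwhere(m)[:,::-1],.045)))
E
```

```text
time: 5.32
position: [0.4174, -0.0747, 0.1993]
tool_rot: [0.998, 0.061, -0.0, 0.0]
ft_force: [-0.9, 0.3, -6.2]
grip_width: 0.0268
grip_force: 40.0
(array([ 0.41769407, -0.07519267,  0.19940846]), np.float64(6.98209211345666)) 0.027114454637793127
peg [258.3  82.1] 64 [ 0.5269 -0.0573  0.0604]
drive (array([555.6, -53.6]), array([111.4,  98.8]), 7.05)
```

View pics/w2.png

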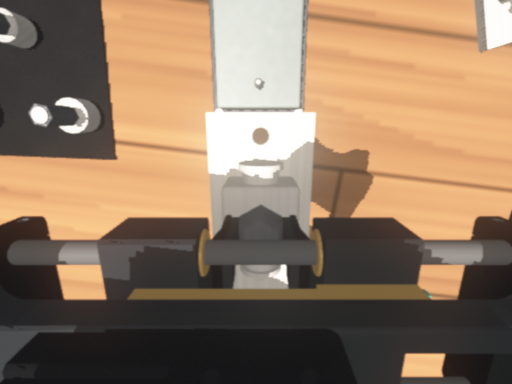

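The front flange hole is at (260,136), the near peg at (258,83), and flange and drive are parallel. Computing the shift.

```bash

python3 - <<'E'
from r import *
d=np.load('w2.npz');w={k:(d[k] if d[k].ndim else float(d[k])) for k in d.files}
W=cloud(w);z=W[...,2];g=cv2.cvtColor(w['color'],cv2.COLOR_BGR2GRAY)
fz=np.median(z[118:128,225:245]);print('flange z',fz)
print(refine(w,(260,136),11,180,1,.173))
print(g[74:92,251:267]);print(z[74:92:2,251:267:2].round(3))
a=np.radians(7.0);ex=np.array([np.cos(a),np.sin(a)]);ey=np.array([-ex[1],ex[0]])
T=np.array([.41769,-.07519])
def loc(m,zp,nm):
    P=onplane(w,np.argwhere(m)[:,::-1],zp)[:,:2]-T
    x=P@ex;y=P@ey;print(nm,'x',x.min().round(4),x.max().round(4),'y',np.percentile(y,[.5,99.5]).round(4),y[(x>np.median(x))].min().round(4))
loc((z>.165)&(z<.18)&(W[...,0]<.5)&(W[...,0]>.44),.173,'flange')
loc((z>.2)&(z<.212)&(W[...,0]>.435),.2093,'hubtop')
loc((z>.040)&(z<.049)&(W[...,1]>-.14)&(W[...,1]<.04)&(W[...,0]<.65),.045,'drive')
for uv,zp in(((260.5,136),.173),((258.3,82),.062),((258.3,82),.045)):
    p=onplane(w,uv,zp)[0][:2]-T;print(uv,zp,'tool x,y',(p@ex).round(4),(p@ey).round(4))
E
```

```text
flange z 0.17238592946838432
(array([260.19, 135.3 ]), array([ 0.4764, -0.0659]))
[[235 234 234 233 233 232 232 232 231 231 231 230 230 230 229 230]
 [234 234 233 233 233 232 232 232 232 231 230 230 229 229 229 230]
 [234 234 233 233 233 233 232 231 231 231 230 230 229 229 230 230]
 [234 234 234 234 233 229 228 226 225 227 229 230 230 230 230 230]
 [234 234 234 232 226 214 205 201 200 208 223 229 230 230 230 230]
 [234 234 232 226 213 210 222 226 213 191 204 224 230 231 231 231]
 [234 234 230 220 211 233 251 253 248 214 186 202 219 226 231 232]
 [234 233 228 215 215 245 254 255 254 232 178 163 173 201 227 233]
 [234 233 226 208 212 244 254 255 253 224 168 147 150 188 226 233]
 [234 233 226 205 198 224 246 250 237 191 155 146 157 198 228 233]
 [234 233 226 205 186 190 203 207 187 162 148 148 180 220 232 233]
 [234 233 231 217 185 172 171 168 159 150 143 148 186 225 233 234]
 [235 234 233 224 195 170 160 156 151 143 140 149 187 226 233 234]
 [235 235 234 230 219 189 166 153 144 142 150 171 201 227 233 233]
 [236 235 235 234 231 223 202 174 148 149 179 216 227 231 233 234]
 [236 235 235
[... 223 characters left out ...]
045 0.044 0.044]
 [0.045 0.044 0.045 0.043 0.043 0.043 0.043 0.044]
 [0.043 0.043 0.043 0.058 0.058 0.044 0.044 0.043]
 [0.043 0.043 0.058 0.065 0.063 0.058 0.044 0.045]
 [0.045 0.044 0.06  0.065 0.062 0.061 0.045 0.043]
 [0.043 0.044 0.059 0.061 0.062 0.058 0.044 0.044]
 [0.044 0.044 0.047 0.058 0.058 0.054 0.044 0.043]
 [0.043 0.044 0.043 0.043 0.046 0.045 0.044 0.043]
 [0.044 0.043 0.043 0.045 0.044 0.043 0.044 0.044]]
flange x 0.0181 0.0754 y [-0.0377  0.0413] -0.038
hubtop x 0.0154 0.0432 y [-0.0232  0.0262] -0.0231
drive x 0.0838 0.1952 y [-0.0442  0.0535] -0.0447
(260.5, 136) 0.173 tool x,y 0.0589 0.0018
(258.3, 82) 0.062 tool x,y 0.1105 0.0044
(258.3, 82) 0.045 tool x,y 0.1126 0.0046
```

Shift +16.7 cm along the tool, -0.26 cm sideways. Then down to just above the pegs.

```bash

python3 -m pendant '[{"jaw":0,"linear":[1.7,-0.04,0],"twist":0},{"jaw":0,"linear":[3,-0.04,0],"twist":0},{"jaw":0,"linear":[3,-0.04,0],"twist":0},{"jaw":0,"linear":[3,-0.04,0],"twist":0},{"jaw":0,"linear":[3,-0.05,0],"twist":0},{"jaw":0,"linear":[2,-0.05,0],"twist":0},{"jaw":0,"linear":[1,0,0],"twist":0},{"jaw":0,"linear":[0,0,3],"twist":0},{"jaw":0,"linear":[0,0,3],"twist":0},{"jaw":0,"linear":[0,0,2],"twist":0},{"jaw":0,"linear":[0,0,0.8],"twist":0},{"jaw":0,"linear":[0,0,0],"twist":0}]'
python3 -m pendant '[{"jaw":0,"linear":[0,0,0],"twist":0},{"jaw":0,"linear":[0,0,0],"twist":0}]'
python3 - <<'E'
from h import *
go(.5832,-.0522,.085,7.05)
s=snap('scene');w=snap('wrist');u=proj(s,[.585,-.052,.06])[0].astype(int)
a=cv2.resize(s['color'][u[1]-65:u[1]+65,u[0]-65:u[0]+65],(390,390),interpolation=cv2.INTER_CUBIC)
b=cv2.resize(w['color'][60:320,130:390],(390,390),interpolation=cv2.INTER_CUBIC)
cv2.imwrite('pics/p1.png',np.hstack([a,b]))
E
```

```text
time: 6.37
position: [0.5802, -0.0518, 0.109]
tool_rot: [0.998, 0.061, -0.003, -0.001]
ft_force: [-1.0, 0.0, -7.9]
grip_width: 0.0275
grip_force: 40.0
time: 6.53
position: [0.5842, -0.0524, 0.1132]
tool_rot: [0.998, 0.061, 0.002, 0.001]
ft_force: [0.8, -0.2, -7.5]
grip_width: 0.0276
grip_force: 40.0
twist -0.07 lin cm after twist [-0.09 -0.04  2.82] at [ 0.5842 -0.0524  0.1132] 6.98 t 6.5333
```

View pics/p1.png

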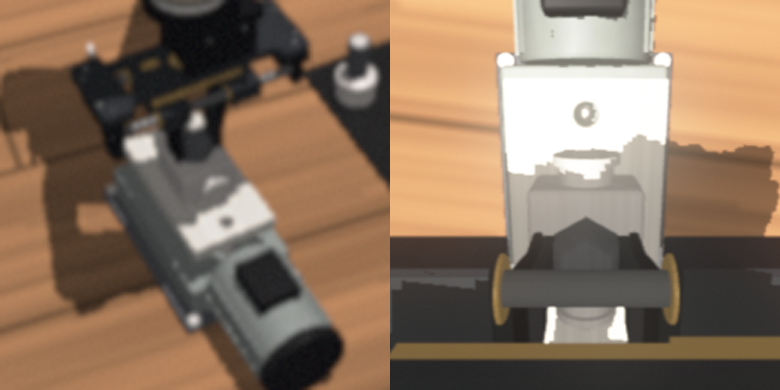

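The wrist crop shows the far peg centred in the front hole at (586,113). Lowering gently.

```bash

python3 -m pendant '[{"jaw":0,"linear":[0,0,0.4],"twist":0},{"jaw":0,"linear":[0,0,0.4],"twist":0},{"jaw":0,"linear":[0,0,0.4],"twist":0},{"jaw":0,"linear":[0,0,0.4],"twist":0},{"jaw":0,"linear":[0,0,0],"twist":0},{"jaw":0,"linear":[0,0,0],"twist":0}]'
python3 -m pendant '[{"jaw":0,"linear":[0,0,0.3],"twist":0},{"jaw":0,"linear":[0,0,0.3],"twist":0},{"jaw":0,"linear":[0,0,0.3],"twist":0},{"jaw":0,"linear":[0,0,0.2],"twist":0},{"jaw":0,"linear":[0,0,0],"twist":0},{"jaw":0,"linear":[0,0,0],"twist":0}]'
```

```text
time: 7.13
position: [0.5825, -0.0516, 0.0953]
tool_rot: [0.998, 0.061, -0.0, -0.0]
ft_force: [0.9, -0.3, -6.8]
grip_width: 0.0274
grip_force: 40.0
time: 7.63
position: [0.5826, -0.0516, 0.0848]
tool_rot: [0.998, 0.061, -0.0, -0.0]
ft_force: [-0.7, 0.1, -5.7]
grip_width: 0.027
grip_force: 40.0
```

```bash

python3 -m pendant '[{"jaw":0,"linear":[0,0,0.15],"twist":0},{"jaw":0,"linear":[0,0,0.1],"twist":0},{"jaw":0,"linear":[0,0,0],"twist":0},{"jaw":0,"linear":[0,0,0],"twist":0}]'
python3 - <<'E'
from h import *
w=snap('wrist');W=cloud(w);z=W[...,2];m=(z>.05)&(z<.066)&(abs(W[...,0]-.645)<.02)&(abs(W[...,1]+.045)<.03);print('flange top z',m.sum(),np.median(z[m]))
E
```

```text
time: 7.97
position: [0.5827, -0.0516, 0.0848]
tool_rot: [0.998, 0.061, 0.0, 0.0]
ft_force: [-3.9, 0.7, 10.6]
grip_width: 0.0275
grip_force: 40.0
flange top z 3558 0.057831530051554225
```

Resting with 10 N, at the expected height. Release and retract.

```bash

python3 -m pendant '[{"jaw":1,"linear":[0,0,-0.1],"twist":0},{"jaw":1,"linear":[0,0,0],"twist":0},{"jaw":1,"linear":[0,0,0],"twist":0},{"jaw":1,"linear":[0,0,0],"twist":0},{"jaw":1,"linear":[0,0,0],"twist":0},{"jaw":1,"linear":[0,0,0],"twist":0},{"jaw":1,"linear":[0,0,0],"twist":0},{"jaw":1,"linear":[0,0,0],"twist":0},{"jaw":1,"linear":[0,0,0],"twist":0}]'
python3 -m pendant '[{"jaw":1,"linear":[0,0,-1],"twist":0},{"jaw":1,"linear":[0,0,-2.5],"twist":0},{"jaw":1,"linear":[0,0,-4],"twist":0},{"jaw":1,"linear":[0,0,-4],"twist":0},{"jaw":1,"linear":[0,0,-4],"twist":0},{"jaw":1,"linear":[0,0,-4],"twist":0},{"jaw":1,"linear":[0,0,-1],"twist":0},{"jaw":1,"linear":[0,0,0],"twist":0},{"jaw":1,"linear":[0,0,0],"twist":0}]'
python3 - <<'E'
from r import *
w=snap('wrist');W=cloud(w);z=W[...,2]
P0,t,_=tool();print(P0,t)
n=(abs(W[...,0]-.583)<.06)&(abs(W[...,1]+.05)<.06)
for a,b,zp,nm in((.091,.1,.095,'hub'),(.108,.12,.114,'nut'),(.05,.066,.059,'flange')):
    m=(n if nm!='flange' else (abs(W[...,0]-.583)<.1)&(abs(W[...,1]+.05)<.06))&(z>a)&(z<b);print(nm,m.sum(),rect(onplane(w,np.argwhere(m)[:,::-1],zp)),np.median(z[m]))
cv2.imwrite('pics/w3.png',w['color'])
go(.463-.02,.168,P0[2],7)
E
```

```text
time: 8.77
position: [0.5828, -0.0517, 0.0831]
tool_rot: [0.998, 0.061, -0.0, -0.0]
ft_force: [-0.4, 0.1, 0.3]
grip_width: 0.0795
grip_force: 0.0
time: 9.52
position: [0.5824, -0.0516, 0.2887]
tool_rot: [0.998, 0.061, 0.0, 0.0]
ft_force: [1.0, 0.6, 0.5]
grip_width: 0.087
grip_force: 0.0
[ 0.58150416 -0.05131639  0.28708557] 7.009847029531366
hub 1051 (array([584.8, -49.8]), array([80.1, 51.4]), 7.05) 0.09362507175377524
nut 322 (array([584.4, -49.9]), array([28.7, 25.6]), 6.53) 0.11225902002168164
flange 3252 (array([598.9, -48. ]), array([176.8,  79.7]), 7.05) 0.05779599353152431
twist 0.01 lin cm after twist [-11.07 -23.46  -0.  ] at [ 0.5815 -0.0513  0.2871] 7.01 t 9.5667
```

View pics/w3.png

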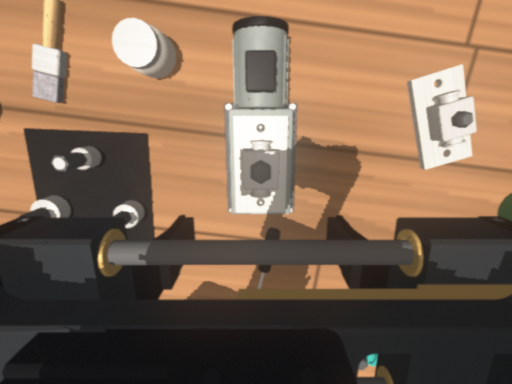

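The head is seated: pegs show in both holes at (261,128) and (261,198), and hub and flange heights are right. Next I'll check the fingertip height in the scene depth and move toward the medium socket.

```bash

python3 - <<'E'
from h import *
c=snap('scene');W=cloud(c);P=robot.get_obs()['position']
m=(abs(W[...,0]-P[0])<.05)&(abs(W[...,1]-P[1])<.1)&(W[...,2]>.15)
Q=W[m];print(len(Q),P)
for lo in np.arange(.25,.36,.01):
    q=Q[(Q[:,2]>=lo)&(Q[:,2]<lo+.01)]
    if len(q): print(round(lo,3),len(q),'x',q[:,0].min().round(3),q[:,0].max().round(3),'y',np.unique((q[:,1]-P[1]).round(2)))
E
python3 -m pendant '[{"jaw":1,"linear":[-0.7,-1.4,0],"twist":0},{"jaw":1,"linear":[-1.3,-2.7,0],"twist":0},{"jaw":1,"linear":[-1.3,-2.7,0],"twist":0},{"jaw":1,"linear":[-1.3,-2.7,0],"twist":0},{"jaw":1,"linear":[-1.3,-2.7,0],"twist":0},{"jaw":1,"linear":[-1.3,-2.7,0],"twist":0},{"jaw":1,"linear":[-1.3,-2.7,0],"twist":0},{"jaw":1,"linear":[-1.3,-2.7,0],"twist":0},{"jaw":1,"linear":[-1.3,-2.7,0],"twist":0},{"jaw":1,"linear":[0,-0.5,0],"twist":0},{"jaw":1,"linear":[0,0,0],"twist":0},{"jaw":1,"linear":[0,0,0],"twist":0}]'
python3 - <<'E'
from r import *
w=snap('wrist');W=cloud(w);z=W[...,2];print(tool()[:2])
ok=(W[...,1]>.1)&(W[...,1]<.35)&(W[...,0]<.62)&(W[...,0]>.38)
for a,b,zp,nm in((.072,.086,.079,'ad'),(.026,.04,.035,'body')):
    m=(ok&(z>a)&(z<b)).astype(np.uint8);k,l,s,ce=cv2.connectedComponentsWithStats(m)
    for i in range(1,k):
        if s[i,4]>40:
            q=np.argwhere(l==i)[:,::-1];P=onplane(w,q,zp);h=cv2.convexHull(q.astype(np.int32));(x,y),r=cv2.minEnclosingCircle((P[:,:2]*1000).astype(np.float32));print(nm,ce[i].round(1),s[i,4],rect(P),'circ',round(x,1),round(y,1),round(r,1),np.median(z[l==i]).round(4))
u=proj(w,[.463,.168,.079])[0].round().astype(int);print(u);a=w['color'][max(0,u[1]-35):u[1]+35,max(0,u[0]-40):u[0]+40];np.save('ad.npy',a)
cv2.imwrite('pics/ad1.png',cv2.resize(a,None,fx=8,fy=8,interpolation=cv2.INTER_CUBIC))
E
```

```text
7477 [ 0.58119602 -0.05124659  0.28620098]
0.3 30 x 0.564 0.598 y [-0.05 -0.04  0.04  0.05]
0.31 44 x 0.565 0.599 y [-0.05 -0.04  0.04  0.05]
0.32 48 x 0.566 0.599 y [-0.05 -0.04  0.04  0.05]
0.33 46 x 0.565 0.6 y [-0.06 -0.05 -0.04  0.04  0.05  0.06]
0.34 53 x 0.567 0.6 y [-0.06 -0.05 -0.04  0.04  0.05  0.06]
0.35 45 x 0.565 0.599 y [-0.06 -0.05 -0.04  0.04  0.05  0.06]
time: 10.62
position: [0.4432, 0.1682, 0.2874]
tool_rot: [0.998, 0.062, -0.001, 0.0]
ft_force: [-0.9, -0.1, 0.6]
grip_width: 0.0873
grip_force: 0.0
(array([0.44384191, 0.16768859, 0.28754997]), np.float64(7.019684275026518))
ad [217.1  81.2] 260 (array([555.2, 242.7]), array([24.5, 22. ]), -89.52) circ 555.2 242.4 12.6 0.0785
ad [165.9 150.9] 224 (array([452.5, 308.5]), array([24.3, 23. ]), -82.87) circ 453.2 308.7 12.8 0.0789
ad [261.1 154.8] 205 (array([464.3, 171.1]), array([23.7, 21.7]), -31.84) circ 463.9 171.4 12.4 0.0787
body [225.6  88.2] 184 (array([552.7, 239.3]), array([34.7, 27.3]), -34.92) circ 554.9 242.3 17.6 0.0328
body [179.2 146.2] 464 (array([454.1, 305.2]), array([48.3, 45. ]), 26.16) circ 452.9 307.4 25.1 0.0325
body [261.  148.8] 312 (array([464.3, 171.5]), array([40.9, 40.8]), 52.54) circ 464.3 171.4 21.0 0.0322
[263 156]
```

View pics/ad1.png

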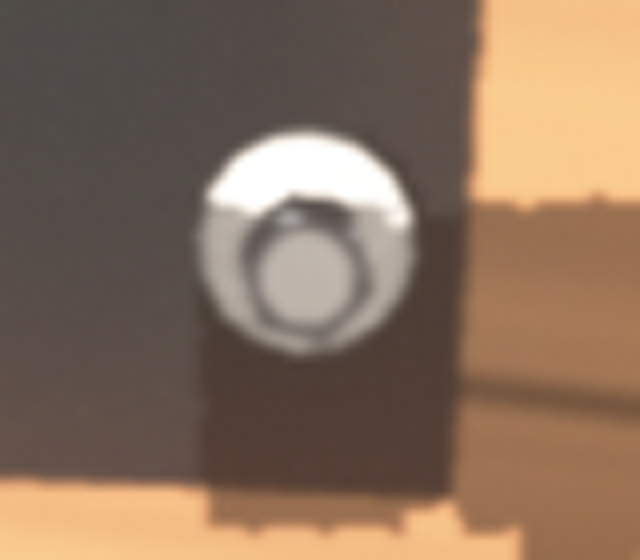

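Fingertips show at z≈0.30 with the TCP at 0.286, so the real tips are about 13 mm above the reported TCP; the nut grip agrees. I'll allow for that. The medium adapter shows its hexagon at crop (308,270), with corners pointing up and down the picture, turned slightly. Measuring its angle.

```bash

python3 - <<'E'
from r import *
w=snap('wrist');W=cloud(w);z=W[...,2]
m=(z>.070)&(z<.088)&(abs(W[...,0]-.464)<.02)&(abs(W[...,1]-.171)<.02)
P=onplane(w,np.argwhere(m)[:,::-1],.079)[:,:2]
th=np.radians(np.arange(0,60,5))
for t in th:
    print(round(np.degrees(t)),[round(1000*np.ptp(P@[np.cos(t+k*np.pi/3),np.sin(t+k*np.pi/3)]),1) for k in range(3)])
c=P.mean(0);d=P-c;r=np.hypot(*d.T);a=np.arctan2(d[:,1],d[:,0]);s=r>.0085
print('corner dir mod60 (r^6 weighted)',np.degrees(np.angle((r**8*np.exp(6j*a)).sum()))/6, 'centre',c)
E
```

```text
0 [np.float64(23.0), np.float64(22.0), np.float64(22.2)]
5 [np.float64(23.1), np.float64(22.7), np.float64(22.9)]
10 [np.float64(23.5), np.float64(23.2), np.float64(23.6)]
15 [np.float64(24.1), np.float64(23.6), np.float64(24.1)]
20 [np.float64(24.5), np.float64(23.8), np.float64(24.5)]
25 [np.float64(24.7), np.float64(23.8), np.float64(24.6)]
30 [np.float64(24.7), np.float64(23.7), np.float64(24.6)]
35 [np.float64(24.5), np.float64(23.3), np.float64(24.4)]
40 [np.float64(24.1), np.float64(23.1), np.float64(24.0)]
45 [np.float64(23.6), np.float64(22.8), np.float64(23.7)]
50 [np.float64(22.9), np.float64(22.3), np.float64(23.2)]
55 [np.float64(22.3), np.float64(21.6), np.float64(22.7)]
corner dir mod60 (r^6 weighted) 26.1669036931862 centre [0.46418168 0.17147469]
```

```bash

python3 -m pendant '[{"jaw":1,"linear":[0,0,3],"twist":-6},{"jaw":1,"linear":[0,0,3],"twist":-6},{"jaw":1,"linear":[0,0,3],"twist":-6},{"jaw":1,"linear":[0.95,0.32,0],"twist":0},{"jaw":1,"linear":[0.95,0.32,0],"twist":0},{"jaw":1,"linear":[0,0,3],"twist":0},{"jaw":1,"linear":[0,0,2],"twist":0},{"jaw":1,"linear":[0,0,0],"twist":0},{"jaw":1,"linear":[0,0,0],"twist":0},{"jaw":1,"linear":[0,0,0],"twist":0}]'
python3 - <<'E'
from h import *
go(.4635,.170,.036,25)
c=snap('scene');W=cloud(c);P=robot.get_obs()['position']
m=(abs(W[...,0]-P[0])<.06)&(abs(W[...,1]-P[1])<.07)&(W[...,2]>.09)
print(P,np.sort(W[m][:,2])[:60:6].round(4))
E
```

```text
time: 11.55
position: [0.4664, 0.1703, 0.1502]
tool_rot: [0.976, 0.216, 0.002, 0.0]
ft_force: [0.9, -0.6, -0.1]
grip_width: 0.0869
grip_force: 0.0
twist -0.07 lin cm after twist [-0.28 -0.09 11.42] at [0.4664 0.1703 0.1502] 24.93 t 11.55
[0.46622474 0.17040732 0.15025362] [0.1667 0.1685 0.1702 0.1713 0.173  0.1746 0.1761 0.1778 0.1794 0.1803]
```

Again the tips are about 15 mm above the TCP. Descend and grip.

```bash

python3 -m pendant '[{"jaw":1,"linear":[-0.2,0,3],"twist":0},{"jaw":1,"linear":[0,0,3],"twist":0},{"jaw":1,"linear":[0,0,2.5],"twist":0},{"jaw":1,"linear":[0,0,1.5],"twist":0},{"jaw":1,"linear":[0,0,1],"twist":0},{"jaw":1,"linear":[0,0,0.5],"twist":0},{"jaw":1,"linear":[0,0,0],"twist":0},{"jaw":1,"linear":[0,0,0],"twist":0}]' 30
python3 -m pendant '[{"jaw":0,"linear":[0,0,0],"twist":0},{"jaw":0,"linear":[0,0,0],"twist":0},{"jaw":0,"linear":[0,0,0],"twist":0},{"jaw":0,"linear":[0,0,0],"twist":0},{"jaw":0,"linear":[0,0,0],"twist":0},{"jaw":0,"linear":[0,0,0],"twist":0},{"jaw":0,"linear":[0,0,0],"twist":0},{"jaw":0,"linear":[0,0,0],"twist":0},{"jaw":0,"linear":[0,0,0],"twist":0},{"jaw":0,"linear":[0,0,0],"twist":0},{"jaw":0,"linear":[0,0,0],"twist":0},{"jaw":0,"linear":[0,0,0],"twist":0}]' 30
```

```text
time: 12.27
position: [0.4631, 0.1696, 0.0342]
tool_rot: [0.976, 0.217, 0.001, 0.0]
ft_force: [0.0, 0.2, -0.3]
grip_width: 0.0867
grip_force: 0.0
time: 13.27
position: [0.462, 0.1694, 0.0332]
tool_rot: [0.976, 0.217, -0.0, 0.0]
ft_force: [0.3, -0.4, -0.7]
grip_width: 0.0221
grip_force: 30.0
```

Width 22.1 mm: gripped on the flats. Lift, turn back to the head's angle, and go to just behind the nut.

```bash

python3 -m pendant '[{"jaw":0,"linear":[0,0,-1.5],"twist":0},{"jaw":0,"linear":[0,0,-3],"twist":0},{"jaw":0,"linear":[0,0,-4],"twist":0},{"jaw":0,"linear":[0,0,-4],"twist":6},{"jaw":0,"linear":[0,0,-4],"twist":6},{"jaw":0,"linear":[0,0,-2.5],"twist":6},{"jaw":0,"linear":[0,0,0],"twist":0},{"jaw":0,"linear":[0,0,0],"twist":0}]'
python3 - <<'E'
from h import *
go(.485,-.064,.225,7.05)
E
```

```text
time: 13.93
position: [0.4623, 0.1695, 0.2242]
tool_rot: [0.998, 0.062, 0.001, -0.0]
ft_force: [-0.3, 0.3, -3.1]
grip_width: 0.0216
grip_force: 30.0
twist 0.04 lin cm after twist [-0.61 23.45 -0.08] at [0.4623 0.1695 0.2242] 7.09 t 13.9333
```

```bash

python3 -m pendant '[{"jaw":0,"linear":[0,1.5,0],"twist":0},{"jaw":0,"linear":[-0.1,3,0],"twist":0},{"jaw":0,"linear":[-0.1,3.4,0],"twist":0},{"jaw":0,"linear":[-0.1,3.4,0],"twist":0},{"jaw":0,"linear":[-0.1,3.4,0],"twist":0},{"jaw":0,"linear":[-0.1,3.4,0],"twist":0},{"jaw":0,"linear":[-0.1,3,0],"twist":0},{"jaw":0,"linear":[0,1.8,0],"twist":0},{"jaw":0,"linear":[0,0.5,0],"twist":0},{"jaw":0,"linear":[0,0,0],"twist":0},{"jaw":0,"linear":[0,0,0],"twist":0},{"jaw":0,"linear":[0,0,0],"twist":0}]'
cat > q.py <<'E'
from r import *
w=snap('wrist');W=cloud(w);z=W[...,2];T,t,o=tool();print(T,t,o['grip_width'])
a=np.radians(t);ex=np.array([np.cos(a),np.sin(a)]);ey=np.array([-ex[1],ex[0]])
L=(W[...,:2]-T[:2])@np.c_[ex,ey];N=(W[...,:2]-[.584,-.0515])@np.c_[ex,ey]
def loc(m,zp,nm):
    m=m.astype(np.uint8);k,l,s,ce=cv2.connectedComponentsWithStats(m)
    if k<2: return print(nm,'none')
    i=1+s[1:,4].argmax();q=np.argwhere(l==i)[:,::-1];P=(onplane(w,q,zp)[:,:2]-T[:2])@np.c_[ex,ey];zz=np.median(z[l==i])
    (x,y),r=cv2.minEnclosingCircle((P*1000).astype(np.float32))
    print(nm,ce[i].round(1),s[i,4],'z',zz.round(4),'x',(P[:,0].min()*1000).round(1),(P[:,0].max()*1000).round(1),'y',(P[:,1].min()*1000).round(1),(P[:,1].max()*1000).round(1),'circ mm',round(x,1),round(y,1),round(r,1))
bz=T[2]-.0295+.031
loc((abs(z-bz)<.008)&(np.hypot(L[...,0],L[...,1])<.03),bz,'body')
loc((z>.107)&(z<.118)&(np.abs(N).max(-1)<.025),.113,'nut')
loc((z>.089)&(z<.099)&(np.abs(N[...,0])<.0275)&(np.abs(N[...,1])<.04),.095,'hub')
cv2.imwrite('pics/q_%d.png'%(100*o['time']),w['color'])
E
python3 q.py; ls -t pics|head -1
```

```text
time: 14.93
position: [0.4835, -0.062, 0.2222]
tool_rot: [0.998, 0.062, -0.001, -0.001]
ft_force: [0.4, 0.7, -2.1]
grip_width: 0.0216
grip_force: 30.0
[ 0.4837153  -0.06201362  0.22249064] 7.119059354322005 0.021595455913343213
body [260.6 204.1] 1077 z 0.2215 x 5.2 24.7 y -18.5 21.0 circ mm 8.0 1.3 19.8
nut [262.5  88.9] 664 z 0.1122 x 84.7 115.0 y -14.1 13.3 circ mm 99.9 -0.6 15.4
hub [262.4  89.5] 1867 z 0.0937 x 74.1 127.4 y -26.1 25.2 circ mm 100.2 -0.5 36.0
q_1498.png
```

```bash
cat >> q.py <<'E'
from scipy.optimize import least_squares
m=((abs(z-bz)<.009)&(np.hypot(L[...,0]-.004,L[...,1])<.032)).astype(np.uint8)
cs=max(cv2.findContours(m,cv2.RETR_EXTERNAL,cv2.CHAIN_APPROX_NONE)[0],key=cv2.contourArea)[:,0]
P=1000*((onplane(w,cs,bz)[:,:2]-T[:2])@np.c_[ex,ey]);P=P[P[:,0]>9]
for R in(None,21.0,21.5):
    f=(lambda p:np.hypot(P[:,0]-p[0],P[:,1]-p[1])-(p[2] if R is None else R))
    s=least_squares(f,[3,1,21],loss='soft_l1',f_scale=.5);print(R,s.x.round(2),np.abs(f(s.x)).mean().round(2),len(P))
u=proj(w,[*(T[:2]+.02*ex),bz])[0].astype(int)
print(w['color'][160:215:3,u[0]].mean(1).round())
E
python3 q.py
```

```text
[ 0.48400915 -0.06214024  0.22280179] 7.1260110711661255 0.021550904071175797
body [260.6 204.1] 1086 z 0.2219 x 5.2 24.7 y -18.4 21.2 circ mm 8.0 1.4 19.8
nut [262.5  89.3] 653 z 0.1122 x 84.8 115.1 y -13.9 13.4 circ mm 100.0 -0.3 15.2
hub [262.3  90.6] 1864 z 0.0937 x 73.1 126.6 y -25.9 25.4 circ mm 99.9 0.2 36.1
None [ 4.46  1.37 20.17] 2.04 82
21.0 [ 3.43  1.39 21.  ] 2.11 82
21.5 [ 2.82  1.4  21.  ] 2.19 82
[ 98.  87.  92.  91.  89.  89.  87.  86. 102. 100. 107. 138. 135. 132.
 134. 102.  55.  54.  53.]
```

View pics/q_1498.png

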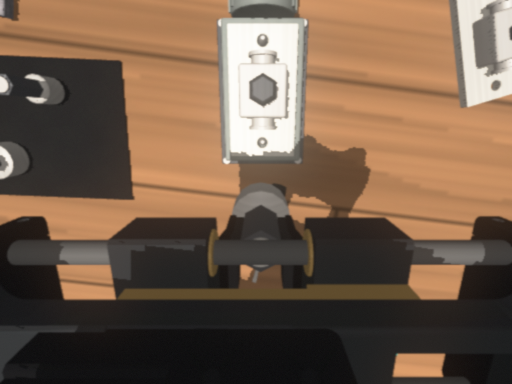

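The nut is at (263,89) and the held socket body at (261,200), with hexes parallel. Move +9.7 cm along x, +0.16 cm sideways, and stop just above the nut.

```bash

python3 -m pendant '[{"jaw":0,"linear":[1.7,0.04,0],"twist":0},{"jaw":0,"linear":[3,0.04,0],"twist":0},{"jaw":0,"linear":[3,0.04,0],"twist":0},{"jaw":0,"linear":[1.5,0.04,0],"twist":0},{"jaw":0,"linear":[0.5,0,0],"twist":0},{"jaw":0,"linear":[0,0,2],"twist":0},{"jaw":0,"linear":[0,0,3],"twist":0},{"jaw":0,"linear":[0,0,1.7],"twist":0},{"jaw":0,"linear":[0,0,0.6],"twist":0},{"jaw":0,"linear":[0,0,0],"twist":0},{"jaw":0,"linear":[0,0,0],"twist":0},{"jaw":0,"linear":[0,0,0],"twist":0}]'
python3 - <<'E'
from h import *
go(.5804,-.0517,.1245,7.05)
E
```

```text
time: 16.03
position: [0.582, -0.0534, 0.1517]
tool_rot: [0.998, 0.061, 0.001, 0.0]
ft_force: [-0.3, -0.5, -2.0]
grip_width: 0.0216
grip_force: 30.0
twist -0.02 lin cm after twist [-0.14 -0.19  2.72] at [ 0.582  -0.0534  0.1517] 7.03 t 16.0333
```

```bash

python3 -m pendant '[{"jaw":0,"linear":[0,0,0],"twist":0},{"jaw":0,"linear":[0,0,0],"twist":0},{"jaw":0,"linear":[0,0,0],"twist":0},{"jaw":0,"linear":[0,0,0],"twist":0}]'
python3 q.py
python3 - <<'E'
from h import *
go(.5804,-.0517,.1245,7.05)
E
```

```text
time: 16.37
position: [0.5814, -0.0534, 0.1509]
tool_rot: [0.998, 0.061, 0.001, 0.0]
ft_force: [-0.6, 0.0, -1.8]
grip_width: 0.0219
grip_force: 30.0
[ 0.58125566 -0.05340388  0.15067408] 7.006636271988675 0.021658270734856457
body [260.6 203.9] 1083 z 0.1502 x 5.3 24.9 y -18.6 21.1 circ mm 8.1 1.2 19.9
nut none
hub [257.  178.9] 1272 z 0.0936 x -10.4 30.7 y -22.6 28.5 circ mm 10.7 3.6 31.9
None [ 4.69  1.18 20.15] 2.72 87
21.0 [ 3.6   1.17 21.  ] 2.8 87
21.5 [ 2.97  1.17 21.  ] 2.88 87
[240. 150. 134. 144. 145. 144. 142. 135. 116. 113. 119. 152. 149. 145.
 145. 113.  63.  62.  61.]
twist -0.04 lin cm after twist [-0.06 -0.18  2.62] at [ 0.5813 -0.0534  0.1507] 7.01 t 16.4167
```

Both measures say -0.18 cm in tool y. Correct and descend slowly.

```bash

python3 -m pendant '[{"jaw":0,"linear":[-0.05,-0.18,0],"twist":0},{"jaw":0,"linear":[0,0,0],"twist":0},{"jaw":0,"linear":[0,0,0.4],"twist":0},{"jaw":0,"linear":[0,0,0.4],"twist":0},{"jaw":0,"linear":[0,0,0.3],"twist":0},{"jaw":0,"linear":[0,0,0],"twist":0},{"jaw":0,"linear":[0,0,0],"twist":0}]'
python3 -m pendant '[{"jaw":0,"linear":[0,0,0.3],"twist":0},{"jaw":0,"linear":[0,0,0.3],"twist":0},{"jaw":0,"linear":[0,0,0.3],"twist":0},{"jaw":0,"linear":[0,0,0],"twist":0},{"jaw":0,"linear":[0,0,0],"twist":0}]'
```

```text
time: 17.0
position: [0.5801, -0.0516, 0.1387]
tool_rot: [0.998, 0.061, -0.0, -0.0]
ft_force: [-0.4, 0.4, -2.4]
grip_width: 0.0213
grip_force: 30.0
time: 17.42
position: [0.5804, -0.0516, 0.13]
tool_rot: [0.998, 0.061, -0.0, -0.0]
ft_force: [0.4, 0.9, -2.4]
grip_width: 0.0215
grip_force: 30.0
```

```bash

python3 -m pendant '[{"jaw":0,"linear":[0,0,0.3],"twist":0},{"jaw":0,"linear":[0,0,0.2],"twist":0},{"jaw":0,"linear":[0,0,0],"twist":0},{"jaw":0,"linear":[0,0,0],"twist":0},{"jaw":0,"linear":[0,0,0],"twist":0}]'
python3 -m pendant '[{"jaw":0,"linear":[0,0,0.1],"twist":0},{"jaw":0,"linear":[0,0,0],"twist":0},{"jaw":0,"linear":[0,0,0],"twist":0},{"jaw":0,"linear":[0,0,0],"twist":0}]'
```

```text
time: 17.83
position: [0.5804, -0.0516, 0.1252]
tool_rot: [0.998, 0.061, -0.0, -0.0]
ft_force: [0.5, 0.2, -3.2]
grip_width: 0.0215
grip_force: 30.0
time: 18.17
position: [0.5804, -0.0516, 0.1243]
tool_rot: [0.998, 0.061, -0.0, -0.0]
ft_force: [1.5, -1.0, -0.8]
grip_width: 0.0219
grip_force: 30.0
```

Nearly touching. A last nudge until it rests on the hub.

```bash

python3 -m pendant '[{"jaw":0,"linear":[0,0,0.1],"twist":0},{"jaw":0,"linear":[0,0,0],"twist":0},{"jaw":0,"linear":[0,0,0],"twist":0},{"jaw":0,"linear":[0,0,0],"twist":0},{"jaw":0,"linear":[0,0,0],"twist":0},{"jaw":0,"linear":[0,0,0],"twist":0}]'
python3 - <<'E'
from r import *
for n in('scene','top','wrist'):
    c=snap(n);W=cloud(c);z=W[...,2]
    m=(np.hypot(W[...,0]-.584,W[...,1]+.0515)<.03)&(z>.115)&(z<.131)
    h=(abs(W[...,0]-.584)<.03)&(abs(W[...,1]+.0515)<.03)&(z>.085)&(z<.102)
    f=(abs(W[...,0]-.584)<.09)&(abs(W[...,1]+.0515)<.05)&(z>.052)&(z<.066)
    for k,q in(('body',m),('hub',h),('flange',f)): print(n,k,q.sum(),np.median(W[q],0).round(4) if q.any() else '')
    if n=='scene':
        heads(n,c)
        u=proj(c,[.57,.05,.06])[0].astype(int);cv2.imwrite('pics/end.png',cv2.resize(c['color'][u[1]-85:u[1]+85,u[0]-110:u[0]+110],None,fx=3,fy=3,interpolation=cv2.INTER_CUBIC))
E
```

```text
time: 18.67
position: [0.5805, -0.0516, 0.1242]
tool_rot: [0.998, 0.061, 0.0, 0.0]
ft_force: [-1.7, 0.8, 5.9]
grip_width: 0.022
grip_force: 30.0
scene body 117 [ 0.5921 -0.0565  0.125 ]
scene hub 190 [ 0.6014 -0.0618  0.0952]
scene flange 678 [ 0.6208 -0.0684  0.0604]
scene flange [155. 299.] 1016 [ 694.5 -338.7] [155.8  81.5] 23.73 z 0.0151
top body 0 
top hub 0 
top flange 0 
wrist body 1077 [ 0.5948 -0.0481  0.1235]
wrist hub 1542 [ 0.6039 -0.0471  0.0935]
wrist flange 5818 [ 0.6314 -0.0417  0.0578]
```

View pics/end.png

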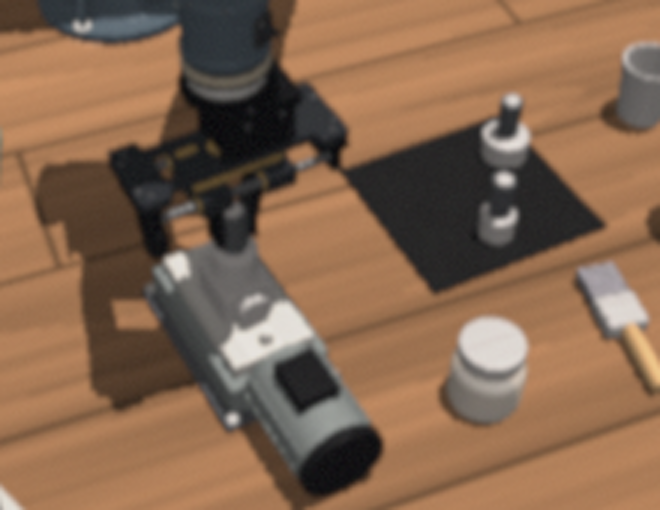

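The medium socket sits on the nut, its body top 30 mm above the hub as it should be, resting with 6 N. The other two sockets stand upright at (497,210) and (505,140), and the spare head has not moved. Handing in.

```bash
python3 -c "
from rig import robot
print(robot.hand_in())"
```

```text
the job is handed in; nothing more can be done
None
```

Job handed in: the nearer head is seated on the drive over both pegs, and the gripper still holds the medium socket, fully down on its 28 mm nut; I left the other two sockets upright on the mat and the spare head where it was, but the hand-in returned no verdict.

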